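# Find the loose bolt on the vibration drive and hold its locking cap open

### The arm

A 6-joint arm with a two-finger parallel gripper is mounted at the origin on a cart in front of the work surface, level with it; the furniture and walls round the work are solid. World frame = base frame: x ahead of the robot, y to its left, z up, the work surface at z = 0. Lengths are in m, angles in degrees, forces in N, time in s.
With the tool pointing down it reaches from about 0.25 to 0.775 m from the base axis. Payload 4 kg.
Tool frame: the origin (TCP) lies midway between the tips of the shut fingers; the grasp point (between the pads) lies 19 mm behind it; z points along the fingers, x is the direction in which the jaws open and shut, and the axes are right-handed (so a half turn about z gives the same grasp; the last joint's range is limited). The gripper opens to 94 mm and grips with 3 to 60 N. Pads are 16 mm wide; open, the fingers measure 119 mm over their backs; the gripper's body (75 mm by 177 mm) begins 78 mm behind the grasp point.
Start: joints at [-71.339, 4.996, 78.535, -0, 96.463, -5.907], TCP at [0.229, -0.5, 0.206] pointing down, gripper open.
Joint ranges: [-177.83, 177.83], [-43.37, 116.18], [15.69, 146.23], [-61.86, 241.86], [9.47, 152.12], [-147.06, 147.06]. Speed limits (degrees/s): [159.86, 159.86, 180, 180, 180, 180].

### API

Orientations are given as a 3x3 rotation matrix whose columns are the frame's x, y, z axes.
In Python, from plant import manip gives the robot as it stands.
- The arm moves only by the shell command python3 -m jog 'ROWS' [FORCE]. ROWS is JSON, a list that holds one entry, the list of rows, each a list of 7 numbers: the shift along the world's x, y, z in mm, then the turn, a rotation vector about the world's x, y, z in degrees, then the closure in counts, from 0 (fully open) to 255 (shut). A call has 1 to 10 rows; each row shifts and turns the pose as measured when the row begins; what a row does not reach is not made up. A row lasts 1/8 s, in which the tool goes at most 62.5 mm and 10.7 degrees, less where a joint would pass 70% of its speed; a pose out of reach is approached as far as the arm can. A call with a gripper value outside its range is refused whole. The fingers move at their own pace and stop on an object; FORCE is the grip in N (left out, the last holds). Time passes only in rows, so rows that do not move let the fingers close. It gives the time, the measured TCP pose, the force and the opening at its end, in the units of the state.
- manip.sense(): the state, without advancing time (a new reading comes with each control period).
- manip.snapshot(name): name is "scene" or "top" or "wrist"; returns the picture (400x640x3 uint8, red, green, blue); there is no depth.
- manip.camera_info(name): a dict with "mtx" (3x3 intrinsics, pixels), "pose" (4x4, takes a point from camera to world coordinates). Camera axes: x right, y up, looking along -z (the intrinsics and any distortion apply to the point x, -y, -z); pixel columns grow to the right and rows downward; lengths in m; the calibration is good to about 2 mm. A picture is of the moment at which its call begins: read the wrist's pose just before it. camera_info takes no time and is no camera call; for the wrist camera it gives the pose at the moment of the call.
- manip.job_done(): hands the job in, once; it reports no verdict.
Trained networks look in the newest picture that a camera, given by its name, has taken for a name from the list of things; names that differ only in an ending like _2 or _b are one class to them, and where a whole thing is asked for, a point or a joint stands for the part that bears it (a point fixed in the world has none). Each returns a list of dicts, best first, with "p" (0 to 1); they miss things now and then, are a little off and sometimes report something else, mostly with a low value. They report only what shows in the picture. A call takes as long as a camera call.
- manip.search_frame(target, camera): "centre" ([x, y, z] in m, in the coordinates of the camera as it stood for that picture, good to about 4 mm: the middle of the surface that is visible of it).
- manip.masks_of(target, camera): "pixels" (400x640 bool, what is visible of it).
The state is a dict: "clock": time; "joint_pos": joint angles; "qvel": joint speeds; "joint_torque": joint torques, N m; "tool_pos": TCP position; "tcp_rot": TCP orientation; "force": force on the tool from outside, world axes, zero at the start; "wrist_torque": the same for the moment, N m; "width": opening from 0.0 (shut) to 1.0 (fully open).
Only numpy, scipy, OpenCV 4.12 (cv2) and the standard library are available. Lean on these libraries where they do the work, as an engineer would, in place of code of your own. Each camera call takes 0.05 s, during which the arm holds its last target.

### The job

Turn the isolator handle from on to off so that the vibration drive is dead, then tap the top of each of its three front bolts from above with the fingers, in turn from left to right, to find the loose one: it gives way and sinks a few millimetres, the others stand solid. Lift the hinged locking cap of the loose bolt by its ball knob, about 50 degrees or more, and finish while still holding it up, so that a colleague can get a spanner on the bolt. Leave the other two caps shut and the loose things lying around where they are.

Things in the scene. Friction and masses are not known exactly. Their poses are not given: they have to be found in the camera images.
- isolator (a joint): Rotary handle of the isolator, turning about a vertical axis. 1.05 rad = ON, 0 = OFF; from ON to OFF it turns 60 degrees anticlockwise seen from above. A snap spring (about 0.1 N m) holds it in either end position; turned past half way it goes on to that end by itself.
- isolator_grip (a point): Point on the axis of the isolator handle at the height to grip, 82 mm above the bench. The handle's grip is an upright black bar 54 mm long, 11 mm wide, its top 13 mm above this point and its foot (a round disc of 50 mm) 12 mm below it. The point turns with the handle: its x axis lies along the bar, toward the end with the white line (29 mm that way, 25 mm the other), z up.
- isolator_box: Grey isolator box fixed to the bench, 120x82x58 mm, origin under its centre, x along its long side, away from the robot. In OFF the bar lies along the long side, its white line toward the far end; in ON it stands 60 degrees clockwise from that. Raised index marks on the box show both positions.
- drive: Vibration drive fixed to the bench: dark base plate 172x290x12 mm carrying a lying grey vibration motor (its top 99 mm above the bench, its front side 41 mm behind the row of bolts; the plate reaches 49 mm in front of the row). Origin on the bench under the middle bolt place; x points away from the robot, y to the left along the row. The three bolts stand in a row along the front at y = +76, 0 and -76 mm.
- bolt_a (a joint): How far bolt a has gone down, m; 0 at the start. Before they are tapped all three bolts look alike. Under a tap of 5 to 10 N a tight bolt moves less than 0.5 mm and comes back; the loose one gives at about 2.5 N, goes down 6 mm to its stop and stays down. Exactly one of the three is loose.
- bolt_a_top (a point): Centre of the top of the head of bolt a, 49 mm above the bench; hexagon head 22 mm across the flats, standing 12 mm clear of the top of its locking cap (6 mm once a loose bolt has gone down). Bolt a can be in any of the three places of the row.
- cap_a (a joint): Opening angle of the locking cap of bolt a: a hinged steel plate 44 mm wide with a hexagon opening through which the bolt's head stands up; 0 = shut, stop at 1.2 rad. It swings up and away from the robot about its rear edge; a spring shuts it as soon as it is let go.
- cap_a_knob (a point): Centre of the black ball knob (16 mm) on a 7 mm stem at the front end of cap a; shut, it is 60 mm above the bench, 23 mm above the cap's top face, 44 mm in front of the bolt's axis. Lifting takes about 1.5 N at the knob shut and 2.5 N open.
- cap_a_hinge (a point): Middle of the hinge pin of cap a; the pin lies along the drive's y axis, 42 mm above the bench, 80 mm behind and 18 mm below the shut knob's centre.
- bolt_b (a joint): How far bolt b has gone down, m; 0 at the start. Before they are tapped all three bolts look alike. Under a tap of 5 to 10 N a tight bolt moves less than 0.5 mm and comes back; the loose one gives at about 2.5 N, goes down 6 mm to its stop and stays down. Exactly one of the three is loose.
- bolt_b_top (a point): Centre of the top of the head of bolt b, 49 mm above the bench; hexagon head 22 mm across the flats, standing 12 mm clear of the top of its locking cap (6 mm once a loose bolt has gone down). Bolt b can be in any of the three places of the row.
- cap_b (a joint): Opening angle of the locking cap of bolt b: a hinged steel plate 44 mm wide with a hexagon opening through which the bolt's head stands up; 0 = shut, stop at 1.2 rad. It swings up and away from the robot about its rear edge; a spring shuts it as soon as it is let go.
- cap_b_knob (a point): Centre of the black ball knob (16 mm) on a 7 mm stem at the front end of cap b; shut, it is 60 mm above the bench, 23 mm above the cap's top face, 44 mm in front of the bolt's axis. Lifting takes about 1.5 N at the knob shut and 2.5 N open.
- cap_b_hinge (a point): Middle of the hinge pin of cap b; the pin lies along the drive's y axis, 42 mm above the bench, 80 mm behind and 18 mm below the shut knob's centre.
- bolt_c (a joint): How far bolt c has gone down, m; 0 at the start. Before they are tapped all three bolts look alike. Under a tap of 5 to 10 N a tight bolt moves less than 0.5 mm and comes back; the loose one gives at about 2.5 N, goes down 6 mm to its stop and stays down. Exactly one of the three is loose.
- bolt_c_top (a point): Centre of the top of the head of bolt c, 49 mm above the bench; hexagon head 22 mm across the flats, standing 12 mm clear of the top of its locking cap (6 mm once a loose bolt has gone down). Bolt c can be in any of the three places of the row.
- cap_c (a joint): Opening angle of the locking cap of bolt c: a hinged steel plate 44 mm wide with a hexagon opening through which the bolt's head stands up; 0 = shut, stop at 1.2 rad. It swings up and away from the robot about its rear edge; a spring shuts it as soon as it is let go.
- cap_c_knob (a point): Centre of the black ball knob (16 mm) on a 7 mm stem at the front end of cap c; shut, it is 60 mm above the bench, 23 mm above the cap's top face, 44 mm in front of the bolt's axis. Lifting takes about 1.5 N at the knob shut and 2.5 N open.
- cap_c_hinge (a point): Middle of the hinge pin of cap c; the pin lies along the drive's y axis, 42 mm above the bench, 80 mm behind and 18 mm below the shut knob's centre.
- magnet_pot: Bystander: pot magnet with a knob, 32 mm across, 27 mm high, standing on the left end of the drive's base plate.
- nut_m16: Bystander: loose hexagon nut, 22x25x13 mm, lying on the bench right of the drive.
- bolt_m16: Bystander: loose hexagon bolt standing on its head, 24x28x60 mm, on the bench right of the drive. It is not one of the three bolts to check.
- spanner_13: Bystander: combination spanner, 28x205x12 mm, lying on the bench to the right.
- ref_block_0: Bystander: round steel hardness block, 64 mm across, 16 mm high, on the bench behind the isolator.

How it is judged (in metres and radians):
On the way, in this order (a step that is already met when the one before it is completed fails the run):
1. the isolator handle is turned to OFF (value of joint isolator below 0.12 rad), for 0.2 s.
2. the left bolt is tapped (more than 1.5 N) (((contact force between the fingers and bolt_a above 1.5 N and y of bolt_a_top in the frame of drive between 0.04 and 0.12 m) or (contact force between the fingers and bolt_b above 1.5 N and y of bolt_b_top in the frame of drive between 0.04 and 0.12 m) or (contact force between the fingers and bolt_c above 1.5 N and y of bolt_c_top in the frame of drive between 0.04 and 0.12 m))), for 0.02 s.
3. then the middle bolt is tapped (((contact force between the fingers and bolt_a above 1.5 N and y of bolt_a_top in the frame of drive between -0.04 and 0.04 m) or (contact force between the fingers and bolt_b above 1.5 N and y of bolt_b_top in the frame of drive between -0.04 and 0.04 m) or (contact force between the fingers and bolt_c above 1.5 N and y of bolt_c_top in the frame of drive between -0.04 and 0.04 m))), for 0.02 s.
4. then the right bolt is tapped (((contact force between the fingers and bolt_a above 1.5 N and y of bolt_a_top in the frame of drive between -0.12 and -0.04 m) or (contact force between the fingers and bolt_b above 1.5 N and y of bolt_b_top in the frame of drive between -0.12 and -0.04 m) or (contact force between the fingers and bolt_c above 1.5 N and y of bolt_c_top in the frame of drive between -0.12 and -0.04 m))), for 0.02 s.
5. the cap of the loose bolt is lifted (((value of joint bolt_a above 0.002 m and value of joint cap_a above 0.7 rad) or (value of joint bolt_b above 0.002 m and value of joint cap_b above 0.7 rad) or (value of joint bolt_c above 0.002 m and value of joint cap_c above 0.7 rad))), for 0.2 s.
At the end, for the whole second after the job is handed in: The bolt that has sunk (by more than 2 mm) is the loose one. The isolator is in OFF (within 0.12 rad), the loose bolt's cap is open by more than 0.7 rad and held still by the fingers alone (more than 0.8 N between fingers and cap), and the other two caps are shut (less than 0.06 rad) (value of joint isolator below 0.12 rad and ((value of joint bolt_a above 0.002 m and value of joint cap_a above 0.7 rad and contact force between the fingers and cap_a above 0.8 N and velocity of joint cap_a between -0.3 and 0.3 rad/s) or (not (value of joint bolt_a above 0.002 m) and value of joint cap_a below 0.06 rad)) and ((value of joint bolt_b above 0.002 m and value of joint cap_b above 0.7 rad and contact force between the fingers and cap_b above 0.8 N and velocity of joint cap_b between -0.3 and 0.3 rad/s) or (not (value of joint bolt_b above 0.002 m) and value of joint cap_b below 0.06 rad)) and ((value of joint bolt_c above 0.002 m and value of joint cap_c above 0.7 rad and contact force between the fingers and cap_c above 0.8 N and velocity of joint cap_c between -0.3 and 0.3 rad/s) or (not (value of joint bolt_c above 0.002 m) and value of joint cap_c below 0.06 rad)) and value of joint any of bolt_a, bolt_b, bolt_c above 0.002 m); the arm keeps its last pose, push and grip.
It fails at once if a cap is lifted (more than 0.3 rad) whose bolt has not given way ((not (value of joint bolt_a above 0.002 m) and value of joint cap_a above 0.3 rad) or (not (value of joint bolt_b above 0.002 m) and value of joint cap_b above 0.3 rad) or (not (value of joint bolt_c above 0.002 m) and value of joint cap_c above 0.3 rad)).
It fails at once if a loose thing lying around is moved by more than 30 mm (distance of any of magnet_pot, nut_m16, bolt_m16, spanner_13, ref_block_0 from where it was at the start of the episode above 0.03 m).
It also fails if it takes over 58 s, if anything falls off the work surface, if the arm or the gripper's body presses on something with over 40 N, if the wrist force passes 120 N, or if a joint passes its speed limit or range.

## Working session

There is one attempt and no reset: what is moved stays moved. The work goes in short steps, Python scripts to look and compute and a shell command to move; the robot and the scene stay as the last step left them, time stands still between calls to the robot, and variables do not carry over. Pictures are saved under pics/ and viewed, and the job is handed in when it is done.

```bash
ls; mkdir -p pics; python3 - <<'E'
from plant import manip
import cv2
s=manip.sense();print(s)
for n in("scene","top"):
    im=manip.snapshot(n);cv2.imwrite(f"pics/{n}0.png",im[:,:,::-1]);i=manip.camera_info(n);print(n,i)
E
```

```text
pics
{'clock': 0.0, 'joint_pos': array([-7.13404258e+01,  5.03947047e+00,  7.86242646e+01, -8.05657841e-04,
        9.64631842e+01, -5.90708192e+00]), 'qvel': array([ 0.0040223 , -0.04536039,  0.10604819,  0.00743031,  0.01426424,
        0.04076809]), 'joint_torque': array([ 6.09803701e-04, -3.40177238e+01, -3.02430868e+01,  7.17519829e-02,
        3.28938081e-02, -1.59757396e-04]), 'tool_pos': array([ 0.22847791, -0.49969012,  0.20430499]), 'tcp_rot': array([[ 4.15749361e-01, -9.09478943e-01, -7.21965088e-04],
       [-9.09476557e-01, -4.15749933e-01,  2.09424974e-03],
       [-2.20483298e-03, -2.14072672e-04, -9.99997546e-01]]), 'force': array([-0.25898455,  0.29819781,  0.13790321]), 'wrist_torque': array([ 0.03796046, -0.0046556 , -0.04241324]), 'width': 0.9967820190776289}
scene {'mtx': array([[497.62301127,   0.        , 319.47958295],
       [  0.        , 497.62301127, 198.37264414],
       [  0.        ,   0.        ,   1.        ]]), 'pose': array([[-0.86048518,  0.38149655, -0.33767681,  0.23014814],
       [-0.50946513, -0.64009795,  0.57508252,  0.44083256],
       [ 0.00324577,  0.66688455,  0.74515399,  0.93104463],
       [ 0.        ,  0.        ,  0.        ,  1.        ]])}
top {'mtx': array([[433.53903297,   0.        , 322.09145002],
       [  0.        , 433.53903297, 206.4660197 ],
       [  0.        ,   0.        ,   1.        ]]), 'pose': array([[-0.01877058,  0.980067  , -0.19777851,  0.36818579],
       [-0.99949565, -0.02346148, -0.02140127, -0.22850744],
       [-0.02561485,  0.19727705,  0.98001308,  1.31279837],
       [ 0.        ,  0.        ,  0.        ,  1.        ]])}
```

View pics/scene0.png

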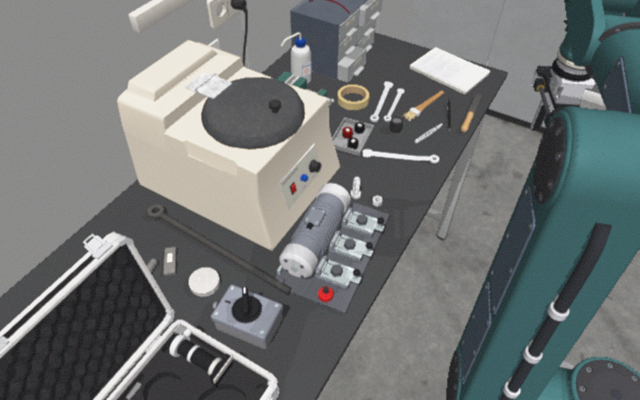

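View pics/top0.png

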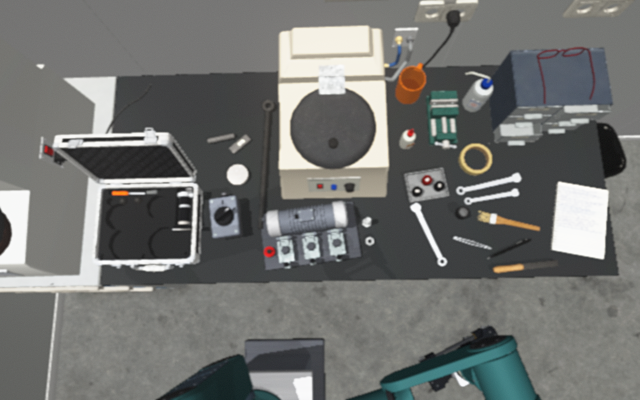

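```bash
python3 - <<'E'
from plant import manip
import numpy as np
P={c:manip.camera_info(c)["pose"] for c in("scene","top")}
for t in("isolator_grip","isolator_box","drive","bolt_a_top","cap_a_knob","cap_a"):
  for c in ("top","scene"):
    if t=="cap_a" and c=="scene":continue
    for d in manip.search_frame(t,c)[:4]:
        w=P[c][:3,:3]@d["centre"]+P[c][:3,3]
        print(t,c,round(d["p"],2),np.round(w*1000))
print(manip.sense()["clock"])
E
```

```text
isolator_grip top 0.78 [596.  87.  71.]
isolator_grip scene 0.56 [599.  94.  71.]
isolator_grip scene 0.4 [483. -88.  36.]
isolator_grip scene 0.19 [ 501. -235.   38.]
isolator_box top 0.83 [598.  88.  58.]
isolator_box scene 0.94 [589. 106.  60.]
isolator_box scene 0.37 [ 510. -233.   41.]
drive top 0.96 [ 559. -167.   11.]
drive scene 0.58 [ 556. -115.   57.]
drive scene 0.16 [486. -88.  38.]
bolt_a_top top 0.71 [500. -92.  35.]
bolt_a_top top 0.58 [594.  85.  60.]
bolt_a_top top 0.5 [500. -91.  45.]
bolt_a_top top 0.43 [ 505. -169.   49.]
bolt_a_top scene 0.51 [ 507. -158.   49.]
bolt_a_top scene 0.51 [ 557. -113.   58.]
cap_a_knob top 0.74 [ 513. -236.   35.]
cap_a_knob top 0.53 [ 498. -165.   37.]
cap_a_knob scene 0.62 [ 495. -161.   36.]
cap_a_knob scene 0.45 [587. 106.  58.]
cap_a top 0.85 [ 498. -169.   35.]
cap_a top 0.51 [486. -87.  36.]
cap_a top 0.51 [ 507. -243.   39.]
cap_a top 0.21 [ 506. -169.   47.]
0.65
```

Both views show the layout. In the top view the isolator is at (224,215), with its bar in ON, and the caps and bolts are at about (286,249), (310,246) and (336,245). I'll move up over the drive and look with the wrist camera.

```bash
python3 -m jog '[[[0,30,30,0,0,8,0],[10,45,25,0,0,8,0],[20,45,20,0,0,8,0],[30,45,10,0,0,8,0],[30,50,0,0,0,8,0],[30,50,0,0,0,8,0],[20,40,0,0,0,8,0],[20,20,0,0,0,5,0],[0,0,0,0,0,0,0]]]'; python3 - <<'E'
from plant import manip
import cv2,numpy as np
i=manip.camera_info("wrist")
im=manip.snapshot("wrist");cv2.imwrite("pics/w1.png",im[:,:,::-1]);print(i)
np.save("w1pose.npy",i["pose"])
s=manip.sense();print(s["joint_pos"],s["tool_pos"],s["tcp_rot"],s["clock"])
E
```

```text
clock: 1.78
tool_pos: [0.3913, -0.1647, 0.2935]
tcp_rot: [[0.999, -0.044, 0.004], [-0.044, -0.999, -0.003], [0.004, 0.002, -1.0]]
force: [0.1, -0.4, 0.4]
width: 0.996
{'mtx': array([[310.22698049,   0.        , 318.99721935],
       [  0.        , 310.22698049, 200.16533305],
       [  0.        ,   0.        ,   1.        ]]), 'pose': array([[ 0.99903407,  0.04349265,  0.00627027,  0.39368207],
       [-0.04366231,  0.96642696,  0.25320454, -0.09142429],
       [ 0.00495277, -0.25323373,  0.96739245,  0.47240495],
       [ 0.        ,  0.        ,  0.        ,  1.        ]])}
[-3.05716373e+01 -1.13336483e+01  8.41508310e+01 -3.33770276e-02
  1.06918209e+02 -2.79343900e+01] [ 0.39084148 -0.16537093  0.29365927] [[ 0.99892594 -0.04618793  0.0036928 ]
 [-0.04617762 -0.99892924 -0.00282875]
 [ 0.0038195   0.00265519 -0.99998918]] 1.825
```

View pics/w1.png

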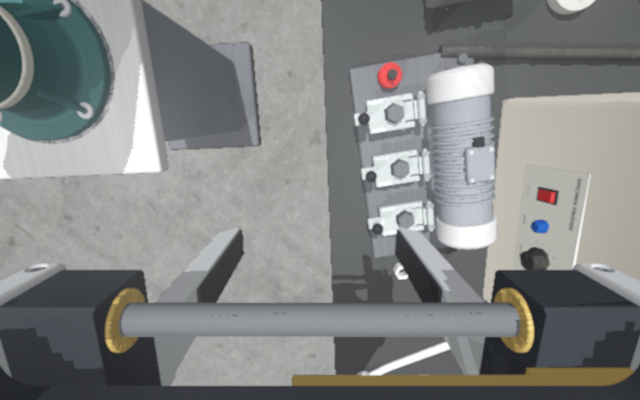

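```bash
cat > h.py <<'E'
import numpy as np,cv2
from plant import manip
def ray(K,P,u,v,z):
    d=np.array([(u-K[0,2])/K[0,0],-(v-K[1,2])/K[1,1],-1.]);d=P[:3,:3]@d;o=P[:3,3]
    return (o+d*(z-o[2])/d[2])*1000
def proj(K,P,X):
    c=P[:3,:3].T@(np.asarray(X)-P[:3,3]);return K[0,2]+K[0,0]*c[0]/-c[2],K[1,2]+K[1,1]*c[1]/c[2]
E
python3 - <<'E'
import cv2
im=cv2.imread("pics/w1.png")[50:250,340:500];cv2.imwrite("pics/w1c.png",cv2.resize(im,None,fx=3,fy=3,interpolation=cv2.INTER_CUBIC)) 
im=cv2.imread("pics/top0.png")[180:280,190:370];cv2.imwrite("pics/t0c.png",cv2.resize(im,None,fx=4,fy=4,interpolation=cv2.INTER_CUBIC))
E
```

```text
(no output)
```

View pics/w1c.png

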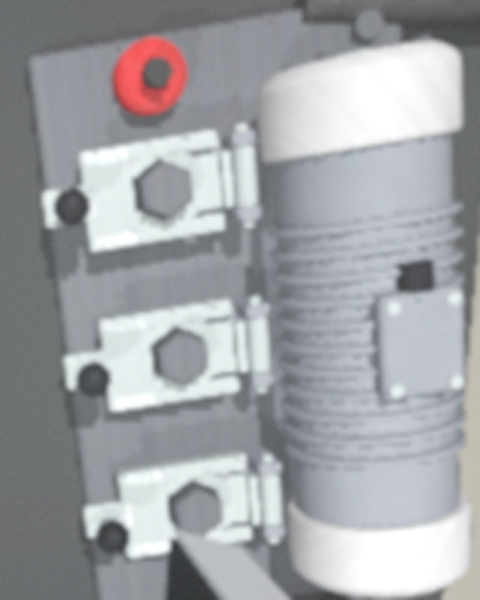

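View pics/t0c.png

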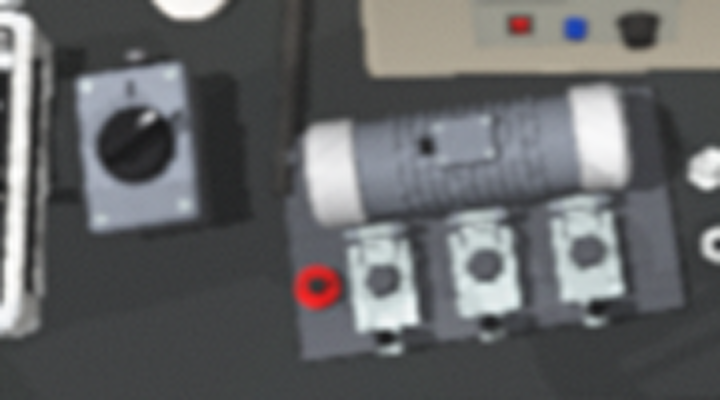

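```bash
python3 - <<'E'
from h import *
K=manip.camera_info("wrist")["mtx"];P=np.load("w1pose.npy")
for n,(a,b),z in [("bL",(164,189),.049),("bM",(181,357),.049),("bR",(195,510),.049),("kL",(72,206),.06),("kM",(93,380),.06),("kR",(113,537),.06),("pot",(157,74),.035)]:
    print(n,ray(K,P,340+(a+.5)/3-.5,50+(b+.5)/3-.5,z).round(1))
i=manip.camera_info("top")
for n,(a,b),z in [("iso",(136,145),.082),("white",(149,117),.09),("bL",(382,280),.049),("bM",(486,265),.049),("bR",(588,251),.049),("kM",(490,324),.06),
  ("s1",(86,80),.058),("s2",(172,72),.058),("s3",(186,204),.058),("s4",(101,218),.058)]:
    print(n,ray(i["mtx"],i["pose"],190+(a+.5)/4-.5,180+(b+.5)/4-.5,z).round(1))
E
```

```text
bL [495.1 -87.8  49. ]
bM [ 504.3 -162.5   49. ]
bR [ 512.6 -236.7   49. ]
kL [453.2 -93.2  60. ]
kM [ 462.1 -169.3   60. ]
kR [ 471.3 -244.5   60. ]
pot [494.5 -38.8  35. ]
iso [595.6  84.6  82. ]
white [614.4  73.7  90. ]
bL [497.2 -90.5  49. ]
bM [ 506.5 -166.6   49. ]
bR [ 515.2 -241.4   49. ]
kM [ 462.7 -169.5   60. ]
s1 [650.2 129.5  58. ]
s2 [654.7  65.2  58. ]
s3 [555.1  52.6  58. ]
s4 [546.2 115.1  58. ]
```

```bash
python3 -m jog '[[[30,50,0,0,0,5,0],[30,50,0,0,0,5,0],[40,45,0,0,0,5,0],[30,30,0,0,0,5,0],[20,0,0,0,0,0,0],[0,0,0,0,0,0,0]]]'; python3 - <<'E'
from h import *
i=manip.camera_info("wrist")
im=manip.snapshot("wrist");cv2.imwrite("pics/w2.png",im[:,:,::-1])
np.save("w2pose.npy",i["pose"])
P=i["pose"]
for t in("isolator_grip","isolator_box"):
    for d in manip.search_frame(t,"wrist")[:4]:
        w=P[:3,:3]@d["centre"]+P[:3,3]
        print(t,round(d["p"],2),np.round(w*1000))
s=manip.sense();print(s["joint_pos"],s["tool_pos"],s["tcp_rot"],s["clock"])
E
```

```text
clock: 2.58
tool_pos: [0.5428, 0.0055, 0.2933]
tcp_rot: [[0.958, 0.287, 0.004], [0.287, -0.958, -0.006], [0.002, 0.007, -1.0]]
force: [-0.5, -0.4, -0.4]
width: 1.002
isolator_grip 0.77 [595.  90.  71.]
isolator_grip 0.42 [ 498. -158.   38.]
isolator_grip 0.37 [ 512. -221.   32.]
isolator_box 0.7 [596.  93.  57.]
[ -5.21346825   3.68069559  69.93411332  -0.33792708 106.0181455
 -21.98627333] [0.54170971 0.0054113  0.29443174] [[ 0.95791897  0.28697895  0.0058598 ]
 [ 0.28701327 -0.95790637 -0.00622714]
 [ 0.00382608  0.00764693 -0.99996344]] 2.725
```

View pics/w2.png

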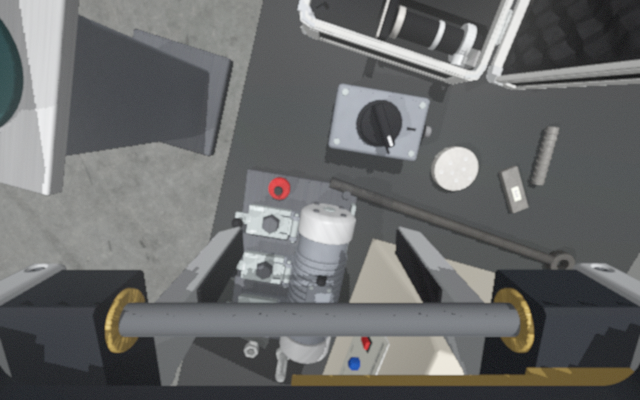

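```bash
python3 - <<'E'
import cv2
im=cv2.imread("pics/w2.png")[70:170,320:440];cv2.imwrite("pics/w2c.png",cv2.resize(im,None,fx=6,fy=6,interpolation=cv2.INTER_CUBIC)) 
E
```

```text
(no output)
```

View pics/w2c.png

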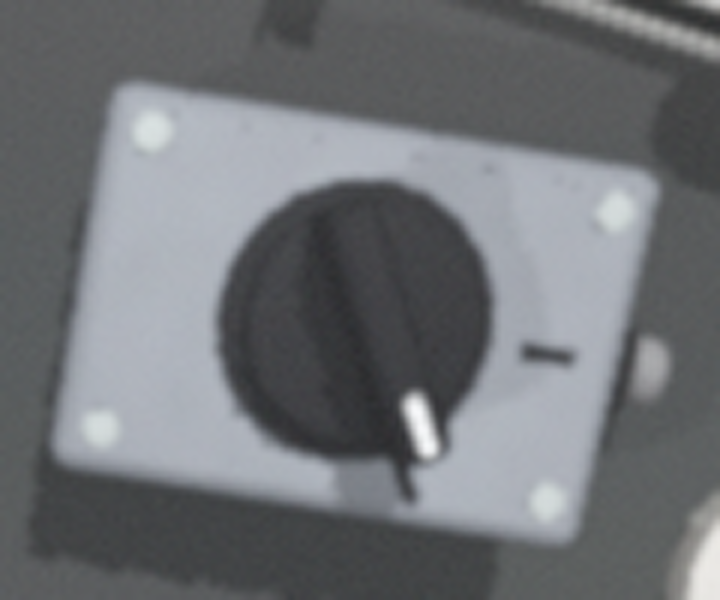

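```bash
python3 - <<'E'
from h import *
K=manip.camera_info("wrist")["mtx"];P=np.load("w2pose.npy")
for n,(a,b),z in [("disc",(356,320),.070),("w0",(415,398),.095),("w1",(428,455),.095),("bartail",(350,205),.095),("s1",(152,131),.058),("s2",(615,211),.058),("s3",(547,501),.058),("s4",(100,428),.058),("offmark",(548,355),.058),("onmark",(405,485),.058),("case",(600,15),.12)]:
    print(n,ray(K,P,320+(a+.5)/6-.5,70+(b+.5)/6-.5,z).round(1))
for u,v in((478,76),(492,70),(500,80)): print(ray(K,P,u,v,.1).round())
E
```

```text
disc [596.4  91.8  70. ]
w0 [608.  80.  95.]
w1 [614.3  70.2  95. ]
bartail [583.3 110.9  95. ]
s1 [544.5 116.3  58. ]
s2 [643.9 129.3  58. ]
s3 [652.2  67.7  58. ]
s4 [552.6  54.4  58. ]
offmark [641.   97.3  58. ]
onmark [620.8  62.   58. ]
case [610.7 151.5 120. ]
[680. 171. 100.]
[693. 181. 100.]
[706. 174. 100.]
```

Disc centre is about (596.5, 91) mm, box yaw about 7.5° and the bar at about -52.5°, so the jaw yaw needs to be 37.5°.

```bash
python3 -m jog '[[[28,43,0,0,0,8,0],[25,40,0,0,0,8,0],[4,6,-30,0,0,5,0],[0,0,-40,0,0,0,0],[0,0,-30,0,0,0,0],[0,0,0,0,0,0,0]]]' 10; python3 - <<'E'
from h import *
s=manip.sense();print(s["tool_pos"],np.degrees(np.arctan2(*s["tcp_rot"][[1,0],0])),s["tcp_rot"][:,2])
E
```

```text
clock: 3.48
tool_pos: [0.5966, 0.0904, 0.1971]
tcp_rot: [[0.791, 0.612, 0.015], [0.612, -0.791, -0.004], [0.009, 0.013, -1.0]]
force: [-0.2, -0.3, 0.2]
width: 0.999
[0.59658896 0.09039654 0.19712533] 37.71286924392606 [ 0.01500859 -0.00424613 -0.99987835]
```

```bash
python3 -m jog '[[[0,0,-40,0,-0.5,0,0],[0,0,-40,0,0,0,0],[0,0,-25,0,0,0,0],[0,0,-10,0,0,0,0],[0,0,0,0,0,0,0]]]' 10; python3 - <<'E'
from h import *
s=manip.sense();print(s["tool_pos"],np.degrees(np.arctan2(*s["tcp_rot"][[1,0],0])),s["tcp_rot"][:,2])
im=manip.snapshot("wrist");cv2.imwrite("pics/w3.png",im[:,:,::-1])
E
```

```text
clock: 4.1
tool_pos: [0.6008, 0.0872, 0.0922]
tcp_rot: [[0.794, 0.607, 0.043], [0.607, -0.794, -0.004], [0.032, 0.029, -0.999]]
force: [0.7, 0.0, 0.8]
width: 1.0
[0.60079492 0.0872325  0.09220514] 37.41676416844684 [ 0.04290359 -0.00374509 -0.9990722 ]
```

View pics/w3.png

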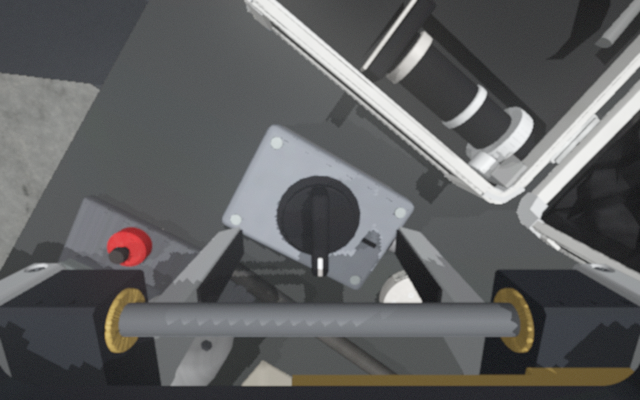

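```bash
python3 -m jog '[[[-4,3,-9,0,2,0,0],[0,0,-7,0,0,0,0],[0,0,0,0,0.5,0,0]]]' 10; python3 - <<'E'
from h import *
s=manip.sense();print(s["tool_pos"],np.degrees(np.arctan2(*s["tcp_rot"][[1,0],0])),s["tcp_rot"][:,2],s["force"])
E
```

```text
clock: 4.53
tool_pos: [0.599, 0.0906, 0.0795]
tcp_rot: [[0.794, 0.607, 0.004], [0.607, -0.794, -0.003], [0.001, 0.005, -1.0]]
force: [0.0, -0.3, 0.5]
width: 0.999
[0.59902461 0.09062599 0.07952845] 37.39357912303088 [ 0.00371405 -0.00329833 -0.99998766] [ 0.02124235 -0.2837432   0.49897274]
```

```bash
python3 -m jog '[[[-2,0,-4,0,0,0,0],[0,0,0,0,0,0,120],[0,0,0,0,0,0,220],[0,0,0,0,0,0,255],[0,0,0,0,0,0,255],[0,0,0,0,0,0,255]]]' 12; python3 - <<'E'
from h import *
s=manip.sense();print(s["tool_pos"],np.degrees(np.arctan2(*s["tcp_rot"][[1,0],0])),s["width"]*94,s["force"],s["wrist_torque"])
E
```

```text
clock: 5.28
tool_pos: [0.5972, 0.0907, 0.0757]
tcp_rot: [[0.794, 0.607, 0.004], [0.607, -0.794, -0.003], [0.001, 0.005, -1.0]]
force: [0.6, -0.6, 0.8]
width: 0.507
[0.59718337 0.09070596 0.07568109] 37.401904107025544 47.663114639041474 [ 0.64786135 -0.60470185  0.79776611] [-0.0437036  -0.16648933 -0.05980965]
```

```bash
python3 -m jog '[[[0,0,0,0,0,0,255],[0,0,0,0,0,0,255],[0,0,0,0,0,0,255],[0,0,0,0,0,0,255],[0,0,0,0,0,0,255]]]' 12; python3 - <<'E'
from h import *
s=manip.sense();print(s["tool_pos"],np.degrees(np.arctan2(*s["tcp_rot"][[1,0],0])),s["width"]*94,s["force"],s["wrist_torque"])
E
```

```text
clock: 5.9
tool_pos: [0.5982, 0.0914, 0.0758]
tcp_rot: [[0.794, 0.608, 0.007], [0.608, -0.794, -0.002], [0.004, 0.006, -1.0]]
force: [0.3, 0.6, 0.3]
width: 0.117
[0.59815389 0.09142041 0.0758096 ] 37.415879179497395 10.975135118280503 [0.29022419 0.60826271 0.27675021] [-0.10839397 -0.05138241  0.00921777]
```

```bash
python3 -m jog '[[[0,0,0,0,0,8,255],[0,0,0,0,0,8,255],[0,0,0,0,0,8,255],[0,0,0,0,0,8,255],[0,0,0,0,0,8,255],[0,0,0,0,0,8,255],[0,0,0,0,0,7,255],[0,0,0,0,0,5,255],[0,0,0,0,0,0,255]]]' 15; python3 - <<'E'
from h import *
s=manip.sense();print(s["tool_pos"],np.degrees(np.arctan2(*s["tcp_rot"][[1,0],0])),s["width"]*94,s["force"],s["wrist_torque"],s["tcp_rot"][:,2])
E
```

```text
clock: 7.02
tool_pos: [0.5982, 0.0916, 0.0758]
tcp_rot: [[-0.162, 0.987, 0.005], [0.987, 0.162, 0.005], [0.004, 0.005, -1.0]]
force: [1.0, 1.2, -0.5]
width: 0.116
[0.5982126  0.09158443 0.07582525] 99.31443893340445 10.925369490155683 [ 1.00009197  1.24632675 -0.47591802] [ 0.25088526 -0.33617084 -0.27474598] [ 0.00468663  0.00497014 -0.99997667]
```

```bash
python3 -m jog '[[[0,0,0,0,0,0,150],[0,0,0,0,0,0,150],[0,0,0,0,0,0,150],[0,0,0,0,0,0,150]]]' 15; python3 - <<'E'
from h import *
s=manip.sense();print(s["tool_pos"],np.degrees(np.arctan2(*s["tcp_rot"][[1,0],0])),s["width"]*94,s["force"])
im=manip.snapshot("wrist");cv2.imwrite("pics/w4.png",im[:,:,::-1])
E
```

```text
clock: 7.52
tool_pos: [0.5974, 0.091, 0.0757]
tcp_rot: [[-0.16, 0.987, 0.003], [0.987, 0.16, 0.004], [0.003, 0.003, -1.0]]
force: [-0.7, 0.7, 0.3]
width: 0.41
[0.59740243 0.09098083 0.07570601] 99.18894508456845 38.586256010575795 [-0.71178668  0.67044488  0.34271014]
```

View pics/w4.png

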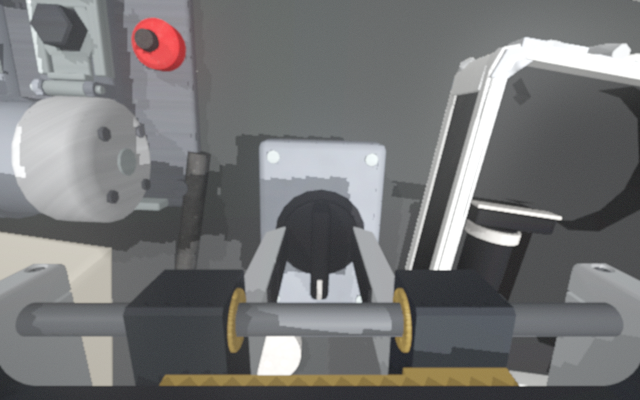

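The wrist view shows the bar lying along the long side of the box with its white line at the far end (320,290), so the isolator is OFF and the fingers are clear. Next I lift and go to the left bolt.

```bash
python3 -m jog '[[[0,0,40,0,0,0,150],[0,0,45,0,0,0,150],[-10,-20,20,0,0,0,255],[-25,-40,0,0,0,-1,255],[-25,-45,0,0,0,-1,255],[-25,-45,0,0,0,0,255],[-15,-30,0,0,0,0,255],[0,0,0,0,0,0,255]]]' 20; python3 - <<'E'
from h import *
s=manip.sense();print(s["tool_pos"],np.degrees(np.arctan2(*s["tcp_rot"][[1,0],0])),s["tcp_rot"][:,2],s["width"]*94,s["force"])
i=manip.camera_info("wrist");np.save("w5pose.npy",i["pose"])
im=manip.snapshot("wrist");cv2.imwrite("pics/w5.png",im[:,:,::-1])
E
```

```text
clock: 8.57
tool_pos: [0.4872, -0.0988, 0.1788]
tcp_rot: [[-0.122, 0.993, -0.006], [0.993, 0.122, -0.0], [0.001, -0.006, -1.0]]
force: [0.2, -0.4, 0.0]
width: 0.004
[ 0.48722242 -0.09876958  0.17882494] 96.99110577302429 [-5.86287070e-03 -1.37265256e-04 -9.99982804e-01] 0.41037806822694267 [ 0.18355281 -0.42172362  0.01592384]
```

View pics/w5.png

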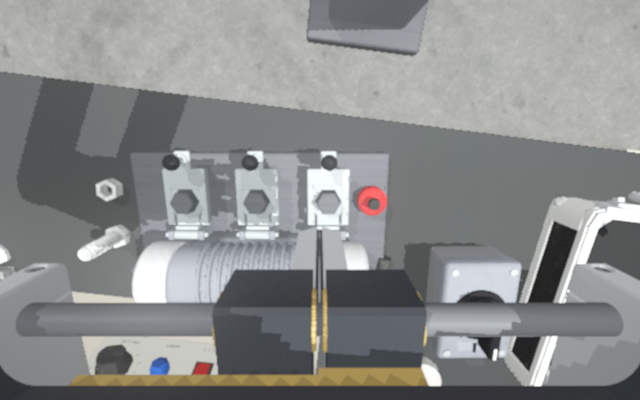

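```bash
python3 - <<'E'
from h import *
K=manip.camera_info("wrist")["mtx"];P=np.load("w5pose.npy")
for n,p,z in [("bL",(328,201),.049),("bM",(256.5,202),.049),("bR",(184,201.5),.049),("kL",(329,163),.06),("kM",(250,163),.06),("kR",(171,162.5),.06),("pot",(374,204),.035)]:
    print(n,ray(K,P,*p,z).round(1))
E
python3 - <<'E'
import cv2
im=cv2.imread("pics/w5.png")[140:250,130:400];cv2.imwrite("pics/w5c.png",cv2.resize(im,None,fx=2.9,fy=2.9,interpolation=cv2.INTER_CUBIC)) 
E
```

```text
bL [493.6 -88.4  49. ]
bM [ 503.7 -161.4   49. ]
bR [ 512.3 -235.5   49. ]
kL [453.3 -93.   60. ]
kM [ 462.6 -168.5   60. ]
kR [ 471.4 -244.    60. ]
pot [494.4 -37.9  35. ]
```

View pics/w5c.png

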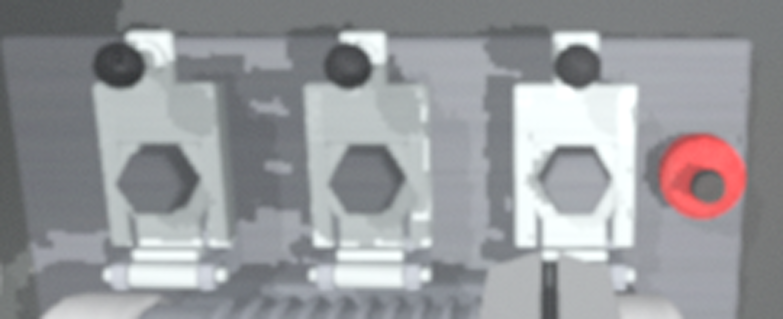

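```bash
python3 -m jog '[[[8,10,-40,0,0,0,255],[0,0,-40,0,0,0,255],[0,0,-30,0,0,0,255],[0,0,-6,0,0,0,255],[0,0,0,0,0,0,255]]]' 20; python3 - <<'E'
from h import *
s=manip.sense();print(s["tool_pos"],np.degrees(np.arctan2(*s["tcp_rot"][[1,0],0])),s["tcp_rot"][:,2],s["force"])
E
```

```text
clock: 9.25
tool_pos: [0.4965, -0.0843, 0.0599]
tcp_rot: [[-0.127, 0.992, -0.004], [0.992, 0.127, 0.002], [0.002, -0.004, -1.0]]
force: [-0.2, -0.1, 0.3]
width: 0.008
[ 0.49653061 -0.08428675  0.05987325] 97.29290413093528 [-0.00388663  0.00186901 -0.9999907 ] [-0.16669566 -0.09574239  0.3237417 ]
```

```bash
python3 -m jog '[[[0,-4,-6,0,0,0,255],[0,0,-4,0,0,0,255],[0,0,-2,0,0,0,255]]]' 20;python3 -m jog '[[[0,0,-2,0,0,0,255]]]';python3 -m jog '[[[0,0,-2,0,0,0,255]]]'
```

```text
clock: 9.62
tool_pos: [0.4991, -0.089, 0.0507]
tcp_rot: [[-0.128, 0.992, 0.002], [0.992, 0.128, 0.0], [-0.0, 0.002, -1.0]]
force: [0.3, -0.1, 0.0]
width: 0.001
clock: 9.75
tool_pos: [0.4994, -0.0891, 0.049]
tcp_rot: [[-0.127, 0.992, 0.003], [0.992, 0.127, -0.0], [-0.001, 0.003, -1.0]]
force: [-2.7, 0.4, 2.3]
width: 0.003
clock: 9.88
tool_pos: [0.4994, -0.0892, 0.0474]
tcp_rot: [[-0.127, 0.992, 0.003], [0.992, 0.127, -0.0], [-0.001, 0.003, -1.0]]
force: [-2.0, 0.6, 2.2]
width: 0.002
```

```bash
python3 -m jog '[[[0,0,-2,0,0,0,255]]]';python3 -m jog '[[[0,0,-2,0,0,0,255]]]'
```

```text
clock: 10.0
tool_pos: [0.4994, -0.0891, 0.0456]
tcp_rot: [[-0.127, 0.992, 0.003], [0.992, 0.127, -0.0], [-0.001, 0.003, -1.0]]
force: [-1.0, 0.4, 2.3]
width: 0.005
clock: 10.12
tool_pos: [0.4994, -0.0891, 0.0438]
tcp_rot: [[-0.127, 0.992, 0.004], [0.992, 0.127, -0.0], [-0.001, 0.003, -1.0]]
force: [-0.8, 0.4, 2.9]
width: 0.005
```

```bash
python3 -m jog '[[[0,0,-2,0,0,0,255]]]';python3 -m jog '[[[0,0,-2,0,0,0,255]]]'
```

```text
clock: 10.25
tool_pos: [0.4994, -0.0892, 0.0428]
tcp_rot: [[-0.127, 0.992, 0.004], [0.992, 0.127, -0.0], [-0.001, 0.004, -1.0]]
force: [-5.3, 0.7, 12.6]
width: 0.003
clock: 10.38
tool_pos: [0.4995, -0.0892, 0.0428]
tcp_rot: [[-0.127, 0.992, 0.004], [0.992, 0.127, -0.0], [-0.001, 0.004, -1.0]]
force: [-6.0, 0.7, 13.9]
width: 0.006
```

The left bolt yields at 2.3–2.9 N and stops at 42.8 mm, 6 mm down, so it is the loose one. On to the middle and right bolts.

```bash
python3 -m jog '[[[0,0,15,0,0,0,255],[0,0,15,0,0,0,255],[3,-38,0,0,0,0,255],[3,-36,0,0,0,0,255],[0,0,-8,0,0,0,255],[0,0,-7,0,0,0,255],[0,0,0,0,0,0,255]]]' 20
```

```text
clock: 11.25
tool_pos: [0.5073, -0.1635, 0.0607]
tcp_rot: [[-0.13, 0.992, 0.009], [0.992, 0.13, -0.001], [-0.002, 0.008, -1.0]]
force: [0.7, -0.5, 0.3]
width: 0.004
```

```bash
python3 -m jog '[[[-1,-1,-5,0,0.5,0,255],[0,0,-4,0,0,0,255],[0,0,-1.5,0,0,0,255]]]' 20;python3 -m jog '[[[0,0,-2,0,0,0,255]]]';python3 -m jog '[[[0,0,-2,0,0,0,255]]]'
```

```text
clock: 11.62
tool_pos: [0.5063, -0.1627, 0.0495]
tcp_rot: [[-0.132, 0.991, -0.001], [0.991, 0.132, -0.0], [-0.0, -0.001, -1.0]]
force: [0.6, 0.8, -0.7]
width: 0.004
clock: 11.75
tool_pos: [0.5064, -0.1627, 0.0491]
tcp_rot: [[-0.133, 0.991, -0.001], [0.991, 0.133, -0.001], [-0.001, -0.001, -1.0]]
force: [-4.2, 1.1, 14.0]
width: 0.005
clock: 11.88
tool_pos: [0.5064, -0.1627, 0.0492]
tcp_rot: [[-0.133, 0.991, -0.001], [0.991, 0.133, -0.001], [-0.001, -0.001, -1.0]]
force: [-4.8, 1.2, 9.1]
width: 0.005
```

Middle is solid at 49 mm. Now the right bolt.

```bash
python3 -m jog '[[[0,0,15,0,0,0,255],[0,0,10,0,0,0,255],[4,-38,0,0,0,0,255],[4,-37,0,0,0,0,255],[0,0,-8,0,0,0,255],[0,0,-5,0,0,0,255],[0,0,0,0,0,0,255]]]' 20
```

```text
clock: 12.75
tool_pos: [0.5162, -0.2381, 0.065]
tcp_rot: [[-0.135, 0.991, 0.004], [0.991, 0.135, -0.002], [-0.003, 0.004, -1.0]]
force: [-0.4, 1.6, -0.6]
width: 0.003
```

```bash
python3 -m jog '[[[-1,0,-8,0,0,0,255],[0,0,-4,0,0,0,255],[0,0,-2.5,0,0,0,255]]]' 20;python3 -m jog '[[[0,0,-2,0,0,0,255]]]';python3 -m jog '[[[0,0,-2,0,0,0,255]]]'
```

```text
clock: 13.12
tool_pos: [0.5152, -0.2363, 0.0497]
tcp_rot: [[-0.138, 0.99, 0.004], [0.99, 0.138, -0.002], [-0.002, 0.004, -1.0]]
force: [-0.7, -0.4, -0.7]
width: 0.006
clock: 13.25
tool_pos: [0.5152, -0.2362, 0.0492]
tcp_rot: [[-0.138, 0.99, 0.004], [0.99, 0.138, -0.002], [-0.003, 0.004, -1.0]]
force: [-4.1, 1.6, 11.9]
width: 0.004
clock: 13.38
tool_pos: [0.5152, -0.2362, 0.0492]
tcp_rot: [[-0.138, 0.99, 0.005], [0.99, 0.138, -0.002], [-0.003, 0.004, -1.0]]
force: [-3.8, 1.7, 9.5]
width: 0.004
```

```bash
python3 -m jog '[[[0,0,25,0,0,0,255],[0,0,35,0,0,0,255],[-15,40,15,0,0,-0.5,150],[-17,45,0,0,0,-0.5,150],[-18,40,0,0,0,-0.5,150],[-12,16,0,0,0,0,150],[0,0,0,0,0,0,150]]]' 20; python3 - <<'E'
from h import *
s=manip.sense();print(s["tool_pos"],np.degrees(np.arctan2(*s["tcp_rot"][[1,0],0])),s["tcp_rot"][:,2],s["width"]*94,s["force"])
i=manip.camera_info("wrist");np.save("w6pose.npy",i["pose"])
im=manip.snapshot("wrist");cv2.imwrite("pics/w6.png",im[:,:,::-1])
E
```

```text
clock: 14.25
tool_pos: [0.4522, -0.0925, 0.1277]
tcp_rot: [[-0.11, 0.994, 0.009], [0.994, 0.11, -0.004], [-0.005, 0.009, -1.0]]
force: [0.8, -0.1, 0.6]
width: 0.411
[ 0.45221569 -0.09253324  0.12765479] 96.33182080046949 [ 0.00901254 -0.0038035  -0.99995215] 38.60201992162996 [ 0.75683862 -0.079729    0.62285647]
```

View pics/w6.png

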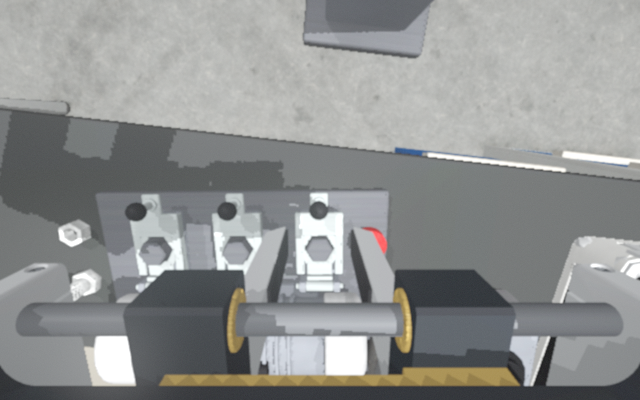

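```bash
python3 - <<'E'
from h import *
K=manip.camera_info("wrist")["mtx"];P=np.load("w6pose.npy")
print(ray(K,P,319,211,.06).round(1))
E
python3 -m jog '[[[1,-0.5,-30,0,0,0,150],[0,0,-25,0,0,0,150],[0,0,-15,0,0,0,150],[0,0,0,0,0,0,150]]]' 20
```

```text
[453.5 -92.6  60. ]
clock: 14.8
tool_pos: [0.4566, -0.0988, 0.0563]
tcp_rot: [[-0.105, 0.994, 0.012], [0.994, 0.105, -0.007], [-0.008, 0.011, -1.0]]
force: [-0.6, -0.9, -0.9]
width: 0.409
```

```bash
python3 -m jog '[[[-3,6,-5,0,0,0,150],[0,0,-4,0,0,0,150],[0,0,0,0,0,0,150]]]' 20; python3 - <<'E'
from h import *
i=manip.camera_info("wrist");np.save("w7pose.npy",i["pose"])
im=manip.snapshot("wrist");cv2.imwrite("pics/w7.png",im[:,:,::-1])
E
```

```text
clock: 15.18
tool_pos: [0.4551, -0.0934, 0.0487]
tcp_rot: [[-0.104, 0.994, 0.015], [0.995, 0.104, -0.008], [-0.01, 0.014, -1.0]]
force: [-0.2, 0.1, 0.3]
width: 0.409
```

View pics/w7.png

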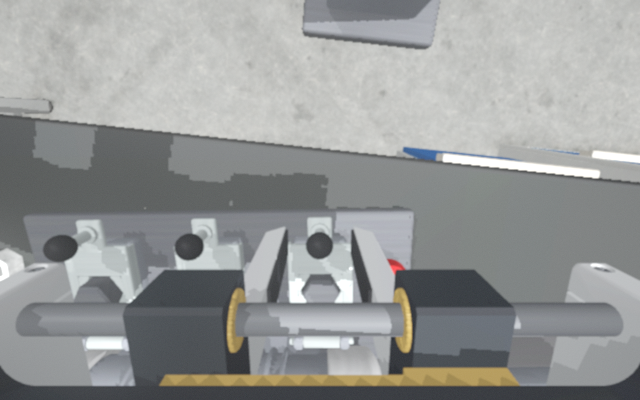

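```bash
python3 - <<'E'
from h import *
K=manip.camera_info("wrist")["mtx"];P=np.load("w7pose.npy");s=manip.sense()
print(ray(K,P,319,245,.06).round(1), proj(K,P,s["tool_pos"]),s["tool_pos"])
E
python3 -m jog '[[[0,0,0,0,0,0,200],[0,0,0,0,0,0,255],[0,0,0,0,0,0,255],[0,0,0,0,0,0,255]]]' 30
```

```text
[452.6 -93.3  60. ] (np.float64(318.6019551809294), np.float64(241.614541961964)) [ 0.45521809 -0.09336847  0.04893863]
clock: 15.72
tool_pos: [0.4558, -0.0932, 0.0499]
tcp_rot: [[-0.104, 0.994, 0.017], [0.994, 0.105, -0.008], [-0.01, 0.016, -1.0]]
force: [-0.6, 0.1, -0.0]
width: 0.149
```

```bash
python3 -m jog '[[[0,0,0,0,0,0,255],[0,0,0,0,0,0,255]]]' 30; python3 - <<'E'
from h import *
im=manip.snapshot("wrist");cv2.imwrite("pics/w8.png",im[200:360,200:440,::-1].repeat(3,0).repeat(3,1))
E
```

```text
clock: 15.98
tool_pos: [0.4558, -0.0932, 0.0498]
tcp_rot: [[-0.104, 0.994, 0.017], [0.994, 0.105, -0.009], [-0.01, 0.016, -1.0]]
force: [0.1, 0.0, 0.3]
width: 0.15
```

View pics/w8.png

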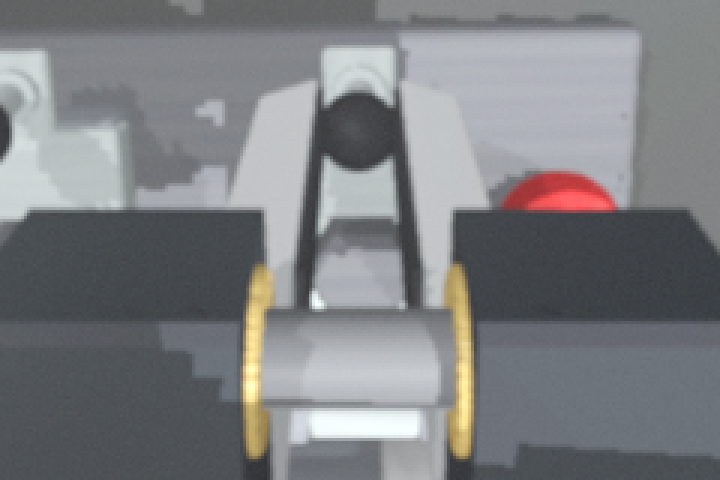

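```bash
python3 -m jog '[[[2,0,7,0,0,0,255],[2.3,0.3,6.8,0,0,0,255],[3,0.4,6.5,0,0,0,255],[3.6,0.4,6.2,0,0,0,255],[0,0,0,0,0,0,255]]]' 35; python3 - <<'E'
from h import *
s=manip.sense();print(s["tool_pos"],s["force"],s["width"]*94,s["wrist_torque"])
im=manip.snapshot("wrist");cv2.imwrite("pics/w9.png",im[:,:,::-1])
E
```

```text
clock: 16.65
tool_pos: [0.4662, -0.092, 0.0761]
tcp_rot: [[-0.104, 0.994, 0.014], [0.994, 0.105, -0.008], [-0.009, 0.013, -1.0]]
force: [0.5, -0.6, -3.9]
width: 0.147
[ 0.46617546 -0.09195251  0.07608508] [ 0.49275099 -0.59327628 -3.88392791] 13.771415251385468 [ 0.00315322 -0.13064264  0.01158611]
```

View pics/w9.png

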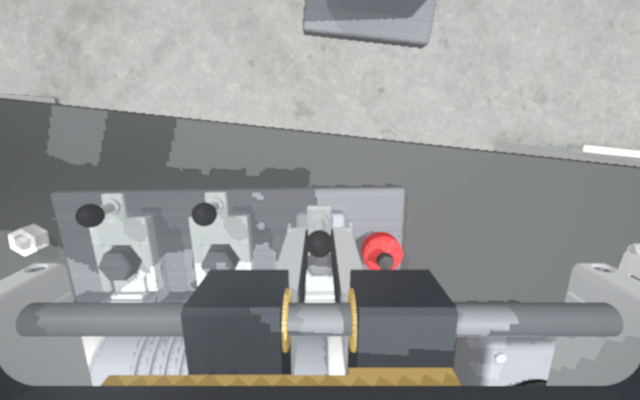

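```bash
python3 -m jog '[[[4.3,0.5,5.8,0,0,0,255],[4.6,0.5,5.5,0,0,0,255],[5.2,0.6,5,0,0,0,255],[5.6,0.6,4.6,0,0,0,255],[0,0,0,0,0,0,255]]]' 35
python3 -m jog '[[[5.9,0.7,4,0,0,0,255],[6.1,0.7,3.6,0,0,0,255],[0,0,0,0,0,0,255]]]' 35;  python3 - <<'E'
from h import *
s=manip.sense();print(s["tool_pos"],s["force"],s["width"]*94,s["wrist_torque"])
for n in("wrist","scene"):
    im=manip.snapshot(n);cv2.imwrite(f"pics/{n}10.png",im[:,:,::-1])
im=cv2.imread("pics/scene10.png")[160:330,250:420];cv2.imwrite("pics/scene10c.png",cv2.resize(im,None,fx=3.5,fy=3.5,interpolation=cv2.INTER_CUBIC))
E
```

```text
clock: 17.32
tool_pos: [0.4849, -0.0896, 0.0968]
tcp_rot: [[-0.104, 0.995, 0.008], [0.995, 0.104, -0.008], [-0.009, 0.007, -1.0]]
force: [-1.2, -0.8, -4.9]
width: 0.151
clock: 17.7
tool_pos: [0.4967, -0.0882, 0.1045]
tcp_rot: [[-0.104, 0.995, 0.005], [0.995, 0.104, -0.008], [-0.008, 0.004, -1.0]]
force: [-2.0, -1.0, -3.4]
width: 0.149
[ 0.49670554 -0.08823049  0.10446756] [-2.03584066 -1.01289313 -3.41548634] 13.963867140288157 [-0.12822561  0.3406316  -0.03071682]
```

View pics/wrist10.png

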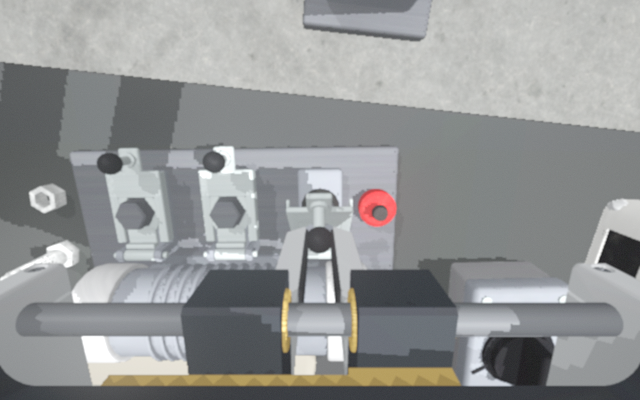

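View pics/scene10c.png

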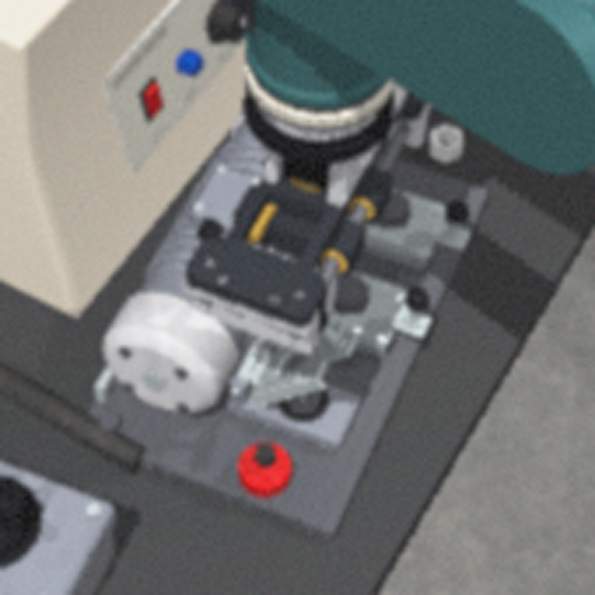

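The cap is at about 50°. I'll take it a little further for margin.

```bash
python3 -m jog '[[[6.4,0.8,3,0,0,0,255],[5,0.5,2,0,0,0,255],[0,0,0,0,0,0,255],[0,0,0,0,0,0,255],[0,0,0,0,0,0,255],[0,0,0,0,0,0,255]]]' 35;  python3 - <<'E'
from h import *
s=manip.sense();print(s["tool_pos"],s["force"],s["width"]*94,s["wrist_torque"],s["qvel"])
i=manip.camera_info("wrist");np.save("w11pose.npy",i["pose"])
for n in("wrist","top"):
    im=manip.snapshot(n);cv2.imwrite(f"pics/{n}11.png",im[:,:,::-1])
E
```

```text
clock: 18.55
tool_pos: [0.5073, -0.087, 0.1091]
tcp_rot: [[-0.104, 0.995, 0.002], [0.995, 0.104, -0.008], [-0.008, 0.001, -1.0]]
force: [-2.7, -0.9, -3.7]
width: 0.148
[ 0.50734237 -0.08699356  0.10910331] [-2.73860342 -0.88150479 -3.70590408] 13.881811350813402 [-0.09692926  0.53894436  0.00510893] [ 0.01878069 -0.03197921  0.0358261   0.01063922  0.04193684 -0.0426219 ]
```

View pics/wrist11.png

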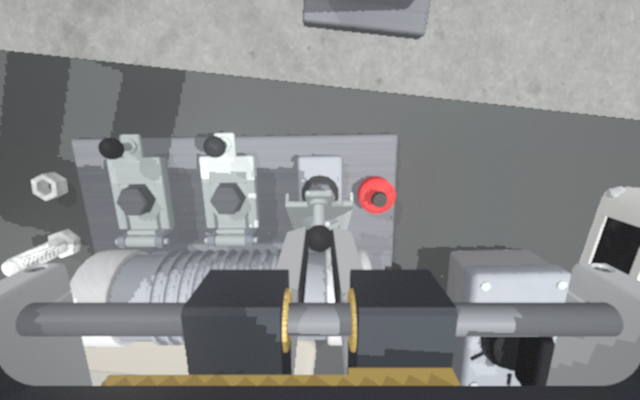

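View pics/top11.png

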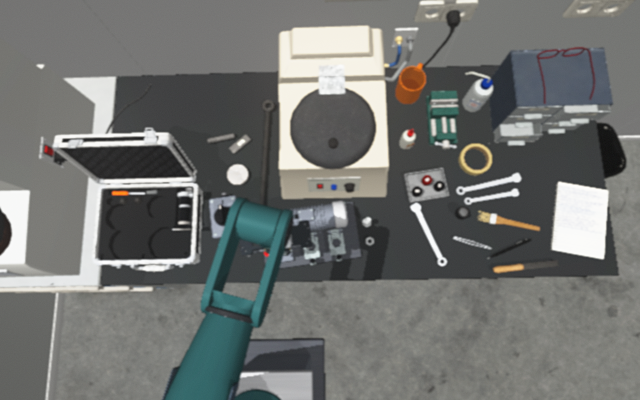

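```bash
python3 - <<'E'
from plant import manip
manip.job_done();s=manip.sense();print(s["clock"],s["tool_pos"],s["force"],s["width"])
E
```

```text
the job is handed in; nothing more can be done
the job is handed in; nothing more can be done
```

The job is handed in: the isolator is off, the left bolt is the loose one, and its cap is held up by its knob. It finished at about 19 s of the 58 s. `job_done()` reports no verdict, and the reading I tried to take after the hand-in was refused.

- **Isolator:** I gripped the bar and turned it 60° anticlockwise. The wrist picture afterwards showed the bar along the box with its white line at the far end. In the last pictures the gripper and arm partly hid the handle, so I did not re-check the white line at the very end.
- **Taps, left to right:** The left bolt gave way at about 2.3–2.9 N and sank 6 mm to its stop, with the fingertips at 42.8 mm. The middle and right bolts stood solid at 49 mm under about 9–14 N. The left bolt saw about 14 N at its stop, so some taps were above the 5–10 N range mentioned.
- **Cap:** The left cap is open about 58°, which I worked out from how far the knob moved and not from a joint reading. At the last check the arm was at rest, with about 4.7 N at the wrist and a grip set to 35 N. The opening read 14 mm on a 16 mm ball, which I put down to soft pads; the ball stayed centred between them.
- **Surroundings:** In the last pictures the other two caps look shut and the loose things I could see are where they were.

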